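# Tune the aerial, then press the key

## Task

Set the antenna tuner: with the fingertips push its lever round the dial until the pointer stands at the tooth of the small steel rider on the scale, within half a scale division, and let go of it. Then press the knob of the telegraph key fully down and let it come up again. Only push and press, never pinch or grip the handle or lift the key; do not key before the lever is set, and leave the rider, the key's place and everything else on the desk alone.

Things in the scene. Friction and masses are not known exactly. Their poses are not given: they have to be found in the camera images.
- tuner: antenna tuner: grey case 300 x 300 mm, 65 mm high, that does not move on the desk; origin at the centre of its underside, x from its front (meter and knobs, towards the robot) to its back. On its flat top are a light dial with dark scale marks every 5 degrees (longer every 15) and, in the middle, a dark steel ring with a lever
- dial_center (a point): centre of the dial on the tuner's top face, 65 mm above the desk, on the ring's vertical turning axis. The ring has a radius of 56 mm and stands 14 mm high; a flat lever arm leaves it radially and ends in a thin pointer over the scale
- ring (a joint): angle of the ring and its lever, rad. 0: the lever points from the dial centre to the tuner's front (its -x); positive is counter-clockwise from above (the lever points at tuner yaw + pi + value). Stops at -1.55 and 1.55. Starts at a negative value, clockwise of the rider. Stays where left, does not coast; takes about 2 N sideways at the handle
- handle (a point): middle of the top of the lever's handle, 85 mm from the dial axis and 46 mm above the tuner's top. The handle is an upright black-sided block: 34 mm long radially, 18 mm thick across, reaching from 12 to 46 mm above the tuner's top, standing on the lever arm (16 mm wide, its top 12 mm above the tuner's top)
- pointer_tip (a point): end of the lever's pointer, 117 mm from the dial axis, 9 mm above the tuner's top
- rider (a joint): angle of the rider on the dial's edge, rad, same zero and sense as ring. It is stiff to slide (about 6 N) and must be left where it is
- rider_tip (a point): tip of the rider's tooth, 117 mm from the dial axis, 9 mm above the tuner's top: the pointer's tip meets this very point when the lever is set. The rider is a small steel block (18 x 16 mm, its top 12 mm above the tuner's top) clipped over the outer edge of the scale 127 to 145 mm from the dial axis, with a pointed tooth towards the centre
- key: telegraph key: dark steel base 150 x 76 x 16 mm, 1.2 kg, standing loose on the desk left or right of the tuner; origin at the centre of the underside, x along its length from the knob's end to the terminals' end
- key_arm (a joint): tilt of the key's arm, rad: 0 up (at rest), 0.12 fully down on its stop; a spring returns it (about 2 N to start it, 5 N fully down)
- key_top (a point): centre of the top of the key's flat round black knob (36 mm across, 10 mm thick), about 60 mm above the desk, 48 mm from the key's origin towards its -x end. It goes down about 7 mm
- grip_a: side cheek of the handle (34 x 6 x 34 mm) on the clockwise side, the side to push on to turn the lever counter-clockwise; origin at its centre, 85 mm from the dial axis, 29 mm above the tuner's top
- grip_b: the same cheek on the other, counter-clockwise side of the handle. The two are 6 mm apart: pressing on both together counts as gripping
- desk_mic: silver desk microphone on a round foot, 95 mm across and 145 mm high; loose
- mug: light mug, 80 mm across, 90 mm high; loose
- screwdriver: screwdriver lying on the desk; loose
- crystal: plain metal can 22 mm across and 34 mm high standing on the far left corner of the tuner's top; loose
- jar: closed glass jar 60 mm across, 80 mm high; loose

How it is judged (in metres and radians):
On the way, in this order (a step that is already met when the one before it is completed fails the run):
1. the lever's pointer stands at the rider's tooth, at rest and let go (horizontal distance between pointer_tip and rider_tip below 0.005 m and velocity of joint ring between -0.05 and 0.05 rad/s and contact force between the fingers and grip_a below 0.3 N and contact force between the fingers and grip_b below 0.3 N), for 0.3 s.
2. the key is pressed down (value of joint key_arm above 0.09 rad), for 0.05 s.
At the end, for the whole second after the job is handed in: the pointer's tip is within 5 mm (half a 5 degree division) of the rider's tooth, the lever at rest and let go; the key has been pressed after that (past 0.09 rad of 0.12) and is up again (under 0.02), its base standing on the desk within 20 mm of where it was (horizontal distance between pointer_tip and rider_tip below 0.005 m and value of joint key_arm below 0.02 rad and linear speed of key below 0.02 m/s and velocity of joint ring between -0.05 and 0.05 rad/s and height (world z) of key below 0.005 m); the robot touches nothing.
It fails at once if the handle is pinched or gripped (over 1.5 N on both its sides at once) (contact force between the fingers and grip_a above 1.5 N and contact force between the fingers and grip_b above 1.5 N).
It fails at once if the key is pressed (past 0.04 rad) while the lever is off the mark (value of joint key_arm above 0.04 rad and not (horizontal distance between pointer_tip and rider_tip below 0.005 m)).
It fails at once if the rider is shifted by more than 3 mm (distance of rider_tip from where it was at the start of the episode above 0.003 m).
It fails at once if the key's base is lifted by more than 8 mm or shifted by more than 20 mm (height (world z) of key above 0.008 m or distance of key from where it was at the start of the episode above 0.02 m).
It fails at once if a bystander is shifted by more than 20 mm or knocked over (distance of any of desk_mic, mug, screwdriver, crystal, jar from where it was at the start of the episode above 0.02 m or angle between any of desk_mic, mug, crystal, jar's own z axis and vertical above 0.4 rad).
It also fails if it takes over 48 s, if anything falls off the work surface, if the arm or the gripper's body presses on something with over 40 N, if the wrist force passes 120 N, or if a joint passes its speed limit or range.

## Robot

A 6-joint arm with a two-finger parallel gripper is mounted at the origin on the work surface. World frame = base frame: x ahead of the robot, y to its left, z up, the work surface at z = 0. Lengths are in mm, angles in rad, forces in N, time in s.
With the tool pointing down it reaches from about 350 to 975 mm from the base axis. Payload 4.9 kg.
Tool frame: the origin (TCP) lies midway between the tips of the shut fingers; the grasp point (between the pads) lies 19 mm behind it; z points along the fingers, y is the line along which they close (so a half turn about z gives the same grasp; the last joint's range is limited). The gripper opens to 85 mm and grips with 20 to 120 N. Pads are 22 mm wide; open, the fingers measure 114 mm over their backs; the gripper's body (76 mm by 85 mm) begins 54 mm behind the grasp point. The pads swing forward as they close: fully open they stand 13 mm farther back than shut.
Start: joints at [-1.225, 0.053, 1.613, -0, 1.476, -0.119], TCP at [280.144, -558.678, 231.304] pointing down, gripper open.
Joint ranges: [-3.01, 3.01], [-1.01, 2.22], [0.06, 2.58], [-1.02, 4.17], [0.09, 2.62], [-3.14, 3.14]. Speed limits (rad/s): [2.57, 2.57, 3.14, 3.14, 3.14, 3.14].

## Interface

Orientations are given as a unit quaternion [x, y, z, w].
In Python, from workcell import manip gives the robot as it stands.
- The arm moves only by the tool drive_tool, never from a script. Its argument "moves" is a list of rows, each a list of 5 numbers: the shift along the tool's x, y, z in m, then the turn about the tool's z in degrees, then the opening, from 0 (shut) to 1 (fully open). A call has 1 to 5 rows; each row shifts and turns the commanded pose from where the row before left it, along the tool's axes as they then stand; what a row does not reach is not made up. A row lasts 1/8 s, in which the tool goes at most 62.5 mm and 10.7 degrees, less where a joint would pass 70% of its speed; a pose out of reach is approached as far as the arm can. A call with a gripper value outside its range is refused whole. The fingers move at their own pace and stop on an object; "squeeze" is the grip in N (left out, the last holds). Time passes only in rows, so rows that do not move let the fingers close. It gives the time, the measured TCP pose, the force, the opening and the grip force at its end, in the units of the state.
- manip.get_obs(): the state, without advancing time (a new reading comes with each control period).
- manip.capture(name): name is "scene" or "top" or "wrist"; returns the picture (480x640x3 uint8, blue, green, red); there is no depth.
- manip.calibration(name): a dict with "fov_y" (degrees; the focal length in pixels is half the picture's height over the tangent of half this angle, whatever the lens; pixels are square), "cx", "cy" (the principal point, pixels), "k1" (the pictures are not rectified: a ray, as slopes to the right and down, at radius r is drawn at 1 + k1 r^2 times it, then the intrinsics apply), "R" (3x3) and "t" (3): a world point X has camera coordinates R X + t. Camera axes: x right, y down, z forward; pixel columns grow to the right and rows downward; lengths in mm; the calibration is good to about 2 mm. A picture is of the moment at which its call begins: read the wrist's pose just before it. calibration takes no time and is no camera call; for the wrist camera it gives the pose at the moment of the call.
- manip.sign_off(): hands the job in; it is judged then, once.
The state is a dict: "t": time; "joint_positions": joint angles; "joint_vel": joint speeds; "joint_torque": joint torques, N m; "eef_pos": TCP position; "tool_rot": TCP orientation; "ft_force": force on the tool from outside, world axes, zero at the start; "moment": the same for the moment, N m; "opening": opening from 0.0 (shut) to 1.0 (fully open); "grasp_force": force on a finger pad.
Only numpy, scipy, OpenCV 4.12 (cv2) and the standard library are available. Lean on these libraries where they do the work, as an engineer would, in place of code of your own. Each camera call takes 0.05 s, during which the arm holds its last target. There are 200 camera calls.

## Working session

There is one attempt and no reset: what is moved stays moved. The work goes in short steps, Python scripts to look and compute and a tool call to move; the robot and the scene stay as the last step left them, time stands still between calls to the robot, and variables do not carry over. Pictures are saved under pics/ and viewed, at most 10 in all, crops included, and the job is handed in when it is done.

Besides the shell and the picture viewer there is one more tool, called after "Emit:" by a JSON object that holds its "method" and its "body", one argument or row to a line. drive_tool: Moves the arm, as the interface text tells. Its arguments: {"type":"object","properties":{"moves":{"type":"array","items":{"type":"array","items":{"type":"number"}}},"squeeze":{"type":"number"}},"required":["moves"]}

```bash
mkdir -p pics; python3 - <<'E'
from workcell import manip
import cv2
for n in("top","scene"):
    cv2.imwrite(f"pics/{n}0.png",manip.capture(n)); c=manip.calibration(n); print(n,c)
o=manip.get_obs();print(o['t'],o['eef_pos'],o['tool_rot'],o['opening'])
E
```

```text
top {'fov_y': 47.829901251752425, 'cx': 321.58938040272795, 'cy': 241.45385620610338, 'k1': -0.09665778240891729, 'R': array([[-0.00410767, -0.99976736, -0.02117443],
       [-0.98500379,  0.0076975 , -0.17236093],
       [ 0.17248383,  0.02014889, -0.98480625]]), 't': array([  85.61760221,  581.99785374, 1428.2164449 ])}
scene {'fov_y': 50.637083032038845, 'cx': 311.6026133184654, 'cy': 242.15714699324957, 'k1': -0.08397700964983586, 'R': array([[ 0.46173461,  0.88684633,  0.01745645],
       [ 0.50963283, -0.24912898, -0.82353453],
       [-0.72599967,  0.38915078, -0.56699749]]), 't': array([-308.4753526 , -204.97346791, 1546.50821511])}
0.1 [ 279.95464374 -558.16880325  230.19220078] [ 9.73114800e-01  2.30318779e-01 -1.03499602e-04 -9.13998590e-04] 1.00001256806838
```

View pics/top0.png

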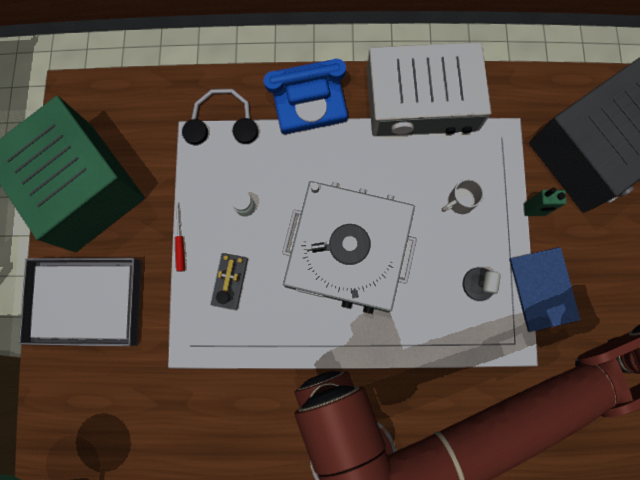

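View pics/scene0.png

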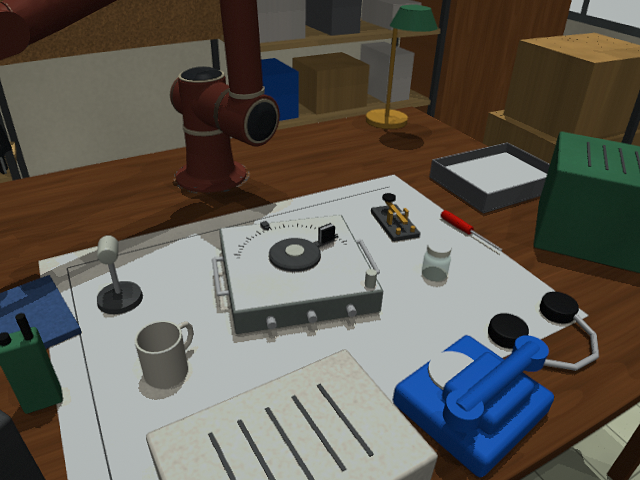

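```bash
cat > h.py <<'E'
import numpy as np, cv2
from workcell import manip
def KD(n,c=None):
    c=c or manip.calibration(n); f=240/np.tan(np.radians(c['fov_y']/2))
    return np.array([[f,0,c['cx']],[0,f,c['cy']],[0,0,1]]),np.array([c['k1'],0,0,0,0.]),np.array(c['R']),np.array(c['t'])
def w(n,uv,z,c=None):
    K,D,R,t=KD(n,c)
    p=cv2.undistortPointsIter(np.array([[uv]],float),K,D,None,None,(3,50,1e-9))[0,0]
    d=R.T@np.array([p[0],p[1],1]); C=-R.T@t
    return C+d*(z-C[2])/d[2]
def px(n,X,c=None):
    K,D,R,t=KD(n,c)
    return cv2.projectPoints(np.array(X,float).reshape(-1,3),cv2.Rodrigues(R)[0],t,K,D)[0][:,0]
E
python3 - <<'E'
from h import *
im=cv2.imread('pics/top0.png')[175:315,205:425]
cv2.imwrite('pics/c1.png',cv2.resize(im,None,fx=3.6,fy=3.6,interpolation=cv2.INTER_CUBIC))
for nm,uv,z in [('ring',(350,244),79),('ridertip',(354.5,291),74),('knob',(224,296),60),('handle',(318,247),111),('jar',(244,204),80),('mic',(480,284),0)]: print(nm,w('top',uv,z).round(1))
E
```

```text
ring [570.2   5.5  79. ]
ridertip [444.6  -5.   74. ]
knob [434.  345.4  60. ]
handle [557.4  90.4 111. ]
jar [682.9 292.9  80. ]
mic [ 467.1 -359.9    0. ]
```

View pics/c1.png

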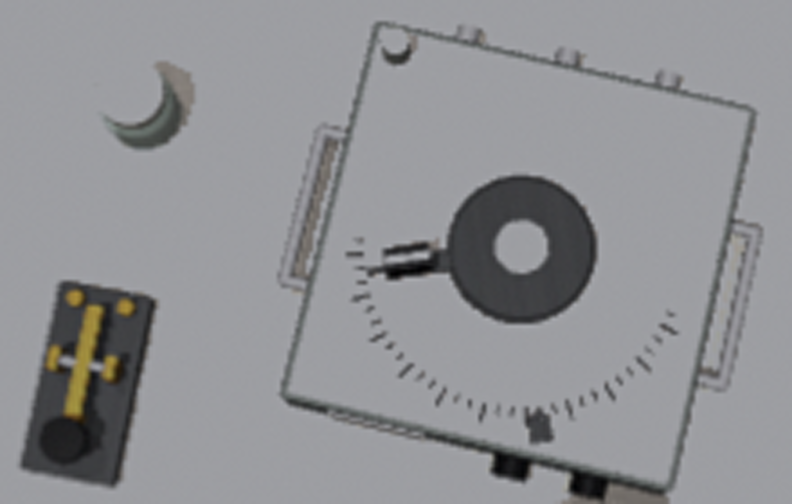

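```bash
python3 - <<'E'
from h import *
g=lambda u,v,z:w('top',(205+(u+.5)/3.6-.5,175+(v+.5)/3.6-.5),z)
P={n:g(*a) for n,a in dict(c=(521,249,79),tip=(368,271,74),rt=(535,407,74),knob=(66,440,60),k1=(28,468,16),k2=(118,485,16),k3=(155,298,16),k4=(62,283,16),cry=(396,40,99),tl=(377,22,65),tr=(754,111,65),bl=(284,400,65),br=(668,490,65)).items()}
for n in P: print(n,P[n].round(1))
c=P['c']
for n in('tip','rt'):
    d=P[n]-c; print(n,np.degrees(np.arctan2(d[1],d[0])),np.hypot(d[0],d[1]))
cc=sum(P[k] for k in('tl','tr','bl','br'))/4;print(cc)
d=P['tl']-P['bl'];print(np.degrees(np.arctan2(d[1],d[0])));d=P['tr']-P['br'];print(np.degrees(np.arctan2(d[1],d[0])))
E
```

```text
c [570.7   7.2  79. ]
tip [555.8 121.4  74. ]
rt [453.4  -1.8  74. ]
knob [431.7 348.1  60. ]
k1 [413.3 386.1  16. ]
k2 [400.3 316.   16. ]
k3 [545. 290.  16.]
k4 [557.2 363.3  16. ]
cry [726.8  99.3  99. ]
tl [751. 115.  65.]
tr [ 678.2 -172.    65. ]
bl [460.5 184.3  65. ]
br [392.3 -99.2  65. ]
tip 97.44703343004736 115.10065476000207
rt -175.6170703270491 117.61791857688432
[570.4858532    7.03607687  65.        ]
-13.41418902467651
-14.271840459984904
```

Emit:
{"method": "drive_tool", "body": {
  "moves": [
    [0.048,-0.037,0,0,0],
    [0.048,-0.037,0,0,0],
    [0.048,-0.037,0,0,0],
    [0.048,-0.037,0,0,0],
    [0.048,-0.037,0,0,0]
  ]
}}

```text
t: 0.72
eef_pos: [412.1, -283.7, 230.9]
tool_rot: [0.973, 0.23, -0.0, -0.0]
ft_force: [0.2, -1.4, 0.4]
opening: -0.001
grasp_force: 0.0
```

Emit:
{"method": "drive_tool", "body": {
  "moves": [
    [0.048,-0.037,0,0,0],
    [0.048,-0.037,0,0,0],
    [0.048,-0.037,0,0,0],
    [0.048,-0.037,0,0,0],
    [0.048,-0.037,0,0,0]
  ]
}}

```text
t: 1.35
eef_pos: [543.7, -10.8, 230.9]
tool_rot: [0.973, 0.23, -0.0, 0.0]
ft_force: [0.2, 0.1, -0.6]
opening: 0.004
grasp_force: 0.0
```

Emit:
{"method": "drive_tool", "body": {
  "moves": [
    [0.048,-0.037,0,0,0],
    [0,0,0,9.6,0],
    [0,0,0,9.6,0],
    [0,0,0,0,0]
  ]
}}

```text
t: 1.85
eef_pos: [569.4, 42.1, 230.7]
tool_rot: [0.998, 0.066, -0.001, -0.0]
ft_force: [-0.1, 0.5, -0.1]
opening: -0.002
grasp_force: 0.0
```

Emit:
{"method": "drive_tool", "body": {
  "moves": [
    [0.036,-0.05,0,0,0],
    [0,0,0.03,0,0],
    [0,0,0,0,0]
  ]
}}

```text
t: 2.22
eef_pos: [597.0, 96.1, 198.0]
tool_rot: [0.998, 0.066, -0.003, -0.0]
ft_force: [-0.5, -0.0, -0.2]
opening: 0.003
grasp_force: 0.0
```

```bash
python3 - <<'E'
from h import *
o=manip.get_obs();print(o['t'],o['eef_pos'],o['tool_rot'])
c=manip.calibration('wrist');im=manip.capture('wrist');cv2.imwrite('pics/w1.png',im)
print(px('wrist',[[559.7,91.5,111],[555.8,121.4,74],[570.5,7,79],list(o['eef_pos'])],c))
E
```

```text
2.225 [597.01564081  96.13493464 197.95334326] [ 9.97808788e-01  6.60857123e-02 -3.20899623e-03 -6.26759082e-05]
[[310.92010974 296.27810121]
 [270.40345662 274.38972461]
 [427.17136042 277.31250957]
 [310.95716024 305.35776866]]
```

View pics/w1.png

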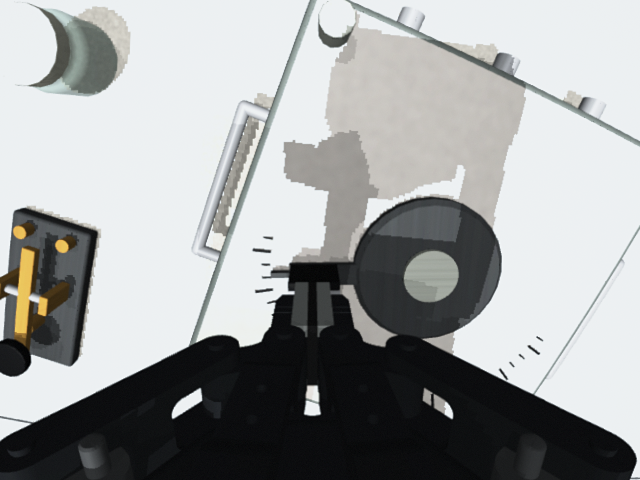

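Emit:
{"method": "drive_tool", "body": {
  "moves": [
    [0,0,0.05,0,0],
    [0,0,0.045,0,0],
    [0,0,0.013,0,0],
    [0,0,0,0,0]
  ]
}}

```text
t: 2.78
eef_pos: [599.2, 95.6, 94.0]
tool_rot: [0.998, 0.065, 0.0, 0.0]
ft_force: [-0.2, -0.2, 0.2]
opening: -0.0
grasp_force: 0.0
```

Emit:
{"method": "drive_tool", "body": {
  "moves": [
    [-0.006,0,0,0,0],
    [-0.006,0,0,0,0],
    [-0.004,0,0,0,0],
    [-0.004,0,0,0,0]
  ]
}}

```text
t: 3.28
eef_pos: [579.0, 93.5, 93.8]
tool_rot: [0.998, 0.065, 0.0, -0.0]
ft_force: [1.4, 0.8, 0.6]
opening: 0.002
grasp_force: 1.1
```

Emit:
{"method": "drive_tool", "body": {
  "moves": [
    [-0.0075,-0.0014,0,-5,0],
    [-0.0075,-0.0014,0,-5,0],
    [-0.0075,-0.0014,0,-5,0],
    [-0.0075,-0.0014,0,-5,0],
    [-0.0075,-0.0014,0,-5,0]
  ]
}}

```text
t: 3.9
eef_pos: [542.2, 88.9, 93.9]
tool_rot: [0.96, 0.281, 0.001, 0.0]
ft_force: [2.6, -1.9, -0.8]
opening: 0.003
grasp_force: 1.1
```

Emit:
{"method": "drive_tool", "body": {
  "moves": [
    [-0.0075,-0.0014,0,-5,0],
    [-0.0075,-0.0014,0,-5,0],
    [-0.0075,-0.0014,0,-5,0],
    [-0.0075,-0.0014,0,-5,0],
    [-0.0075,-0.0014,0,-5,0]
  ]
}}

```text
t: 4.53
eef_pos: [510.0, 69.1, 93.9]
tool_rot: [0.876, 0.482, 0.001, 0.0]
ft_force: [1.4, 0.8, -0.5]
opening: -0.0
grasp_force: 1.0
```

Emit:
{"method": "drive_tool", "body": {
  "moves": [
    [-0.0075,-0.0014,0,-5,0],
    [-0.0075,-0.0014,0,-5,0],
    [-0.0075,-0.0014,0,-5,0],
    [-0.0075,-0.0014,0,-5,0],
    [0,0,0,0,0]
  ]
}}

```text
t: 5.15
eef_pos: [491.6, 44.1, 93.6]
tool_rot: [0.781, 0.625, 0.0, 0.0]
ft_force: [-0.7, -0.4, 0.7]
opening: -0.0
grasp_force: 0.0
```

```bash
python3 - <<'E'
from h import *
o=manip.get_obs();print(o['t'],o['eef_pos'],o['tool_rot'],o['ft_force'])
c=manip.calibration('wrist');im=manip.capture('wrist')
a=px('wrist',[[453.4,-1.8,74],[570.5,7,79]],c);print(a)
t=manip.capture('top')[215:315,285:425]
cv2.imwrite('pics/w2.png',np.hstack([cv2.resize(im,(400,300)),cv2.resize(t,(400,300),interpolation=cv2.INTER_CUBIC)]))
E
```

```text
5.15 [491.57271315  44.07427351  93.5573891 ] [7.80726455e-01 6.24872908e-01 1.32382330e-04 1.84127518e-04] [-0.70169842 -0.44687827  0.67655159]
[[255.4506226  382.17055409]
 [493.44656165 324.5697823 ]]
```

View pics/w2.png

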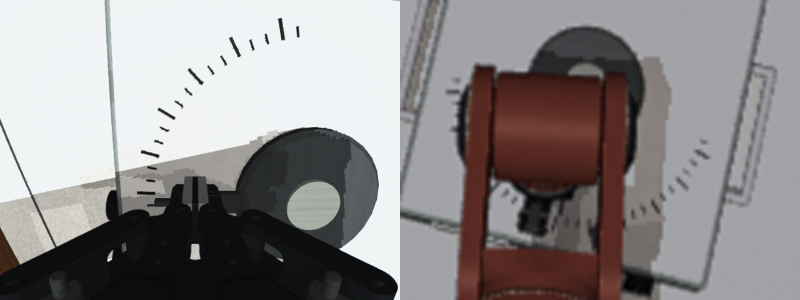

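Emit:
{"method": "drive_tool", "body": {
  "moves": [
    [-0.0052,-0.001,0,-3.5,0],
    [-0.0052,-0.001,0,-3.5,0],
    [-0.0052,-0.001,0,-3.5,0],
    [-0.0052,-0.001,0,-3.5,0],
    [0,0,0,0,0]
  ]
}}

```text
t: 5.88
eef_pos: [484.9, 24.3, 93.2]
tool_rot: [0.699, 0.715, -0.0, -0.0]
ft_force: [0.3, 0.7, 1.1]
opening: 0.004
grasp_force: 0.1
```

Emit:
{"method": "drive_tool", "body": {
  "moves": [
    [0.03,0,0,0,0],
    [0.05,0,-0.03,0,0],
    [0.05,0,-0.03,0,0],
    [0.05,0,0,0,0],
    [0,0,0,0,0]
  ]
}}

```text
t: 6.5
eef_pos: [480.4, 207.0, 153.9]
tool_rot: [0.697, 0.717, 0.0, 0.0]
ft_force: [0.3, -0.1, -0.3]
opening: 0.001
grasp_force: 0.0
```

```bash
python3 - <<'E'
from h import *
o=manip.get_obs();print(o['t'],o['eef_pos'],o['tool_rot'],o['ft_force'])
c=manip.calibration('wrist');im=manip.capture('wrist')
a=px('wrist',[[453.4,-1.8,74],[570.5,7,79]],c);print(a)
t=manip.capture('top')[225:305,300:406]
cv2.imwrite('pics/w3.png',np.hstack([cv2.resize(im,(320,240)),cv2.resize(t,(318,240),interpolation=cv2.INTER_CUBIC)]))
cv2.imwrite('pics/t3.png',cv2.resize(t,None,fx=7.5,fy=7.5,interpolation=cv2.INTER_CUBIC))
E
```

```text
6.5 [480.39304068 207.01047922 153.85268381] [6.97039815e-01 7.17032225e-01 4.88480611e-04 2.15455890e-04] [ 0.31632405 -0.13697076 -0.29081876]
[[268.71865928 497.14344101]
 [420.62135236 496.03308649]]
```

View pics/t3.png

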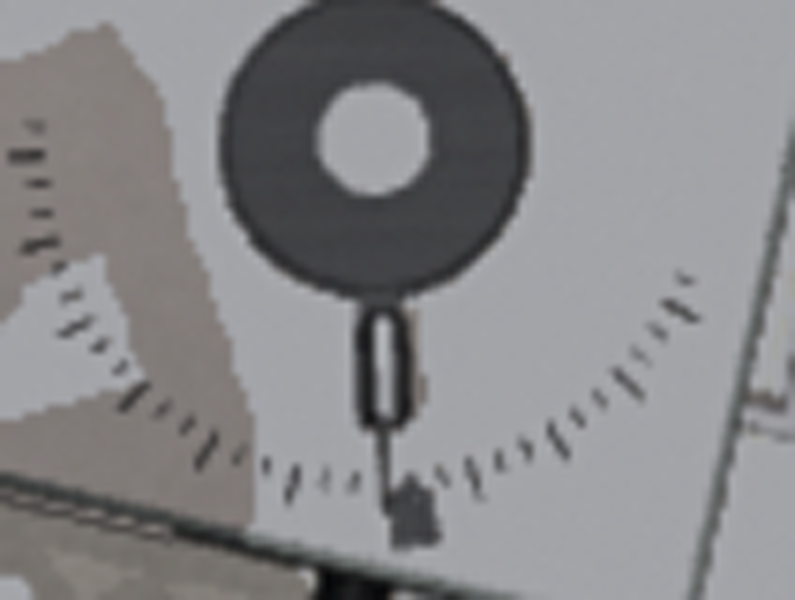

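```bash
python3 - <<'E'
from h import *
g=lambda u,v,z:w('top',(300+(u+.5)/7.5-.5,225+(v+.5)/7.5-.5),z)
c=g(374,138,79)
for n,a in dict(p1=(381,440,74),p2=(385,465,74),t1=(408,480,74),blk=(415,517,77),hand=(385,368,111),hb=(384,428,111)).items():
    d=g(*a)-c; print(n,np.degrees(np.arctan2(d[1],d[0]))%360,np.hypot(*d[:2]))
# predicted px of tip at angles
for a in (178,180,184,185):
    r=np.radians(a);q=px('top',[c[0]+117*np.cos(r),c[1]+117*np.sin(r),74])[0];print(a,((q-[300,225])*7.5+3.25).round(1))
E
```

```text
p1 180.67650135705784 107.644107363163
p2 181.26590227910975 116.54118348773656
t1 184.98646025858628 122.34388401823435
blk 185.41109862751674 135.81207012417514
hand 181.17296451701296 86.25829723281126
hb 180.618448766688 107.05894203077321
178 [366.2 466.3]
180 [377.7 466.4]
184 [400.8 465.5]
185 [406.6 465. ]
```

Emit:
{"method": "drive_tool", "body": {
  "moves": [
    [-0.057,-0.001,0,-4.2,0],
    [-0.05,-0.004,0.03,0,0],
    [-0.05,-0.004,0.03,0,0],
    [0,0,0,0,0]
  ]
}}

```text
t: 7.1
eef_pos: [480.2, 43.1, 90.0]
tool_rot: [0.674, 0.738, -0.002, -0.002]
ft_force: [-0.3, -0.3, -0.6]
opening: -0.0
grasp_force: 0.0
```

Emit:
{"method": "drive_tool", "body": {
  "moves": [
    [-0.011,0.0014,0,0,0],
    [-0.005,0,0,0,0],
    [-0.005,0,0,0,0],
    [-0.003,0,0,0,0],
    [0,0,0,0,0]
  ]
}}

```text
t: 7.72
eef_pos: [486.9, 23.4, 93.7]
tool_rot: [0.671, 0.741, 0.0, 0.0]
ft_force: [0.8, 0.8, 0.9]
opening: 0.001
grasp_force: 0.4
```

Emit:
{"method": "drive_tool", "body": {
  "moves": [
    [-0.0025,0,0,0,0],
    [-0.0025,0,0,0,0],
    [0,0,0,0,0]
  ]
}}

```text
t: 8.1
eef_pos: [487.0, 18.0, 93.2]
tool_rot: [0.672, 0.741, -0.0, -0.0]
ft_force: [-1.5, 2.1, 1.0]
opening: -0.001
grasp_force: 0.7
```

Emit:
{"method": "drive_tool", "body": {
  "moves": [
    [0.03,0,0,0,0],
    [0.05,0,-0.03,0,0],
    [0.05,0,-0.03,0,0],
    [0.05,0,0,0,0],
    [0,0,0,0,0]
  ]
}}

```text
t: 8.72
eef_pos: [469.2, 199.6, 153.8]
tool_rot: [0.67, 0.743, 0.0, 0.001]
ft_force: [0.4, -1.1, 0.0]
opening: -0.001
grasp_force: 0.0
```

```bash
python3 - <<'E'
from h import *
o=manip.get_obs();print(o['t'],o['eef_pos'],o['tool_rot'])
t=manip.capture('top')[225:305,300:406]
cv2.imwrite('pics/t4.png',cv2.resize(t,None,fx=7.5,fy=7.5,interpolation=cv2.INTER_CUBIC))
E
```

```text
8.725 [469.22142343 199.58660994 153.76163032] [6.69773421e-01 7.42565218e-01 4.26818618e-04 5.28993961e-04]
```

View pics/t4.png

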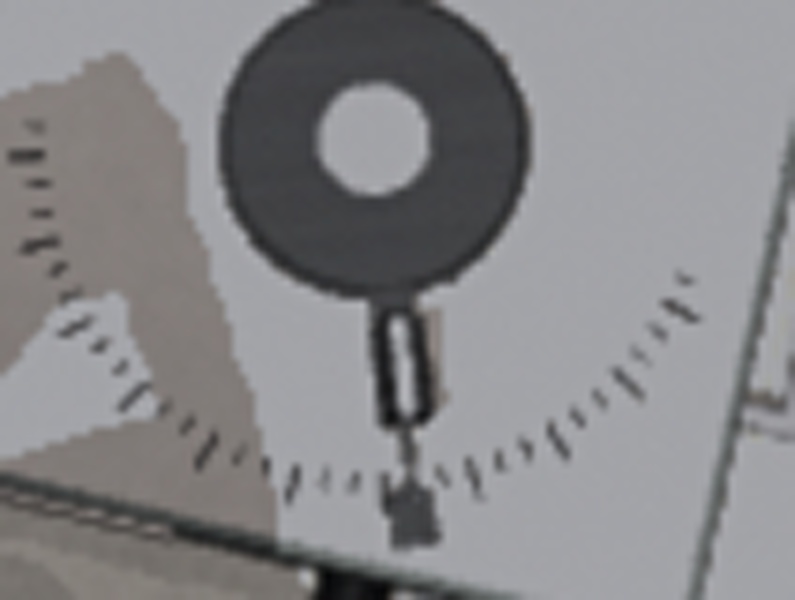

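Emit:
{"method": "drive_tool", "body": {
  "moves": [
    [0.051,-0.0073,0,0,0],
    [0.05,-0.0075,0,0,0],
    [0.05,-0.0075,0.02,0,0],
    [0,0,0.03,0,0],
    [0,0,0,0,0]
  ]
}}

```text
t: 9.4
eef_pos: [430.7, 343.2, 99.9]
tool_rot: [0.672, 0.741, -0.003, -0.001]
ft_force: [-0.7, -1.0, -0.2]
opening: 0.001
grasp_force: 0.0
```

Emit:
{"method": "drive_tool", "body": {
  "moves": [
    [0.004,0.001,0.02,0,0],
    [0,0,0.012,0,0],
    [0,0,0,0,0]
  ]
}}

```text
t: 9.78
eef_pos: [432.5, 348.5, 70.0]
tool_rot: [0.672, 0.741, -0.001, -0.0]
ft_force: [-0.3, 0.2, 0.4]
opening: -0.0
grasp_force: 0.0
```

```bash
python3 - <<'E'
from h import *
o=manip.get_obs();print(o['t'],o['eef_pos'])
c=manip.calibration('wrist');im=manip.capture('wrist')
print(px('wrist',[[431.6,347.8,60],list(o['eef_pos'])],c))
s=manip.capture('scene');print(px('scene',[[431.6,347.8,60],list(o['eef_pos'])]))
s=s[150:270,320:480]
cv2.imwrite('pics/w5.png',np.hstack([cv2.resize(im,(400,300)),cv2.resize(s,(400,300),interpolation=cv2.INTER_CUBIC)]))
E
```

```text
9.775 [432.49384301 348.50378138  70.0123017 ]
[[307.78211228 293.28046005]
 [309.86240807 302.39652366]]
[[387.54935578 196.25014623]
 [388.34595563 193.01409775]]
```

View pics/w5.png

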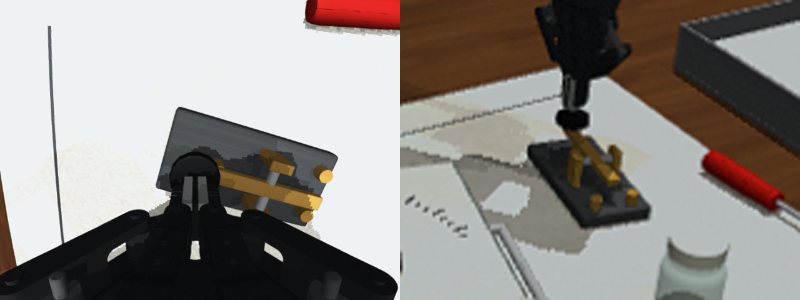

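Emit:
{"method": "drive_tool", "body": {
  "moves": [
    [0,0,0.006,0,0],
    [0,0,0.003,0,0],
    [0,0,0.003,0,0],
    [0,0,0.002,0,0],
    [0,0,0,0,0]
  ]
}}

```text
t: 10.5
eef_pos: [432.5, 349.6, 57.5]
tool_rot: [0.671, 0.741, -0.0, -0.0]
ft_force: [-5.0, -0.0, 4.5]
opening: -0.001
grasp_force: 2.6
```

Emit:
{"method": "drive_tool", "body": {
  "moves": [
    [0,0,0.002,0,0],
    [0,0,0.002,0,0],
    [0,0,0,0,0]
  ]
}}

```text
t: 10.88
eef_pos: [432.2, 349.9, 53.7]
tool_rot: [0.672, 0.741, -0.0, -0.001]
ft_force: [-6.0, -0.6, 7.8]
opening: -0.002
grasp_force: 3.8
```

Emit:
{"method": "drive_tool", "body": {
  "moves": [
    [0,0,0.0015,0,0],
    [0,0,0,0,0]
  ]
}}

```text
t: 11.12
eef_pos: [432.4, 350.0, 53.3]
tool_rot: [0.671, 0.741, -0.0, -0.001]
ft_force: [-8.7, -1.1, 12.1]
opening: 0.0
grasp_force: 6.3
```

Emit:
{"method": "drive_tool", "body": {
  "moves": [
    [0,0,-0.005,0,0],
    [0,0,-0.01,0,0],
    [0,0,-0.05,0,0],
    [0,0,-0.05,0,0],
    [0,0,0,0,0]
  ]
}}

```text
t: 11.75
eef_pos: [436.2, 351.0, 172.9]
tool_rot: [0.672, 0.741, 0.005, 0.002]
ft_force: [0.5, -0.7, -0.9]
opening: 0.0
grasp_force: 0.0
```

Emit:
{"method": "drive_tool", "body": {
  "moves": [
    [0.05,0,0,0,0],
    [0.05,0,0,0,0],
    [0,0,0,0,0],
    [0,0,0,0,0]
  ]
}}

```text
t: 12.25
eef_pos: [422.9, 448.3, 165.5]
tool_rot: [0.671, 0.741, -0.001, 0.0]
ft_force: [-0.1, -0.0, -0.7]
opening: 0.002
grasp_force: 0.0
```

```bash
python3 - <<'E'
from h import *
t=manip.capture('top'); o=cv2.imread('pics/top0.png')
cv2.imwrite('pics/t6.png',np.hstack([cv2.resize(a[175:315,200:420],(400,255),interpolation=cv2.INTER_CUBIC) for a in (o,t)]))
E
```

```text
(no output)
```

View pics/t6.png

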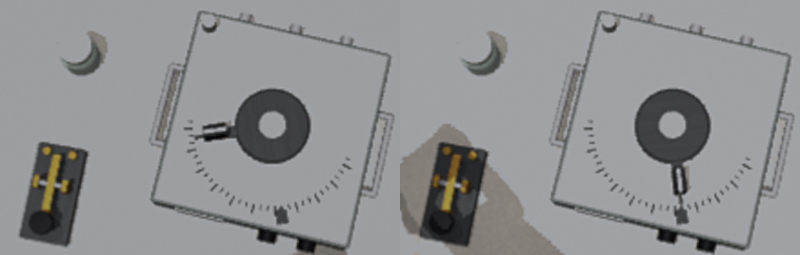

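The lever points at the rider's tooth at about (681,208). The key stands where it was, at about (453,195), and its knob is up.

```bash
python3 -c "
from workcell import manip
print(manip.sign_off())"
```

```text
the job is handed in; nothing more can be done
None
```

The lever was pushed until its pointer met the rider's tooth, then let go; the key was then pressed to its stop and came back up. By the last picture the rider and key are where they were, and the job is handed in (no verdict came back).

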